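# Bring the black day marker up to date

### The job

The disc inside the black frame on the white day board gives today's colour. With a fingertip, flick the top of the black day marker's wheel forward (away from you), click by click, until that colour is on top, between the two small tabs, without going past it. Do not lift, tip or shove the marker, leave the discs and everything else where they are, and take your finger away.

Things in the scene. Friction and masses are not known exactly. Their poses are not given: they have to be found in the camera images.
- black_marker: black day marker, loose, 0.9 kg, on a steel plate whose top is at z = 0.006 m. Origin: centre of its underside; z up; x away from the robot (yaw within 0.45 rad). In mm: base 124 (x) x 84 (y) x 12; side cheeks 112 long, tops 72 above the underside, index tabs to 85 at x = 0; on the left cheek a case 64 long, out to y = 39, top at 82; between them a wheel on an axle along y, 62 above the underside, rising to 110.
- black_marker_axle (a point): centre of the black marker's wheel, fixed in the marker. Wheel, mm: 22 wide; hub of radius 29 with 7 flat coloured panels; between them 7 radial paddles 5 thick, out to radius 48. At rest one panel faces up; the paddles beside it lean 25.7 degrees to the front and to the back (tips 21 to each side in x, 105 above the marker's underside).
- black_marker_wheel (a joint): black marker's wheel: grows as the wheel's top moves along the marker's +x (forward). A click is 2*pi/7 = 0.8976 rad; value/0.8976 rounded = panel on top: 0 brown, 1 white, 2 blue, 3 yellow, 4 green, 5 red, 6 purple. Starts on 1. To advance, lower a finger in front of the near paddle to about 95 mm above the marker's underside and push it along +x: past the top (about 2 N) it snaps to the next click; let go sooner, it falls back.
- today (a point): centre of the black frame on the day board, on the board's top. Board: white, fixed, 70 (x) x 200 (y) x 6 mm, flat on the steel plate; the frame is a black square, 54 mm outside, 5 mm high, near one end. The disc lying in it is today's; the other three lie in a row outside, 57 mm or more from this point.
- blue_disc: blue disc, 36 mm across, 8 mm thick, loose, flat on the day board; origin under its centre. Not to be moved
- yellow_disc: yellow disc, 36 mm across, 8 mm thick, loose, flat on the day board; origin under its centre. Not to be moved
- green_disc: green disc, 36 mm across, 8 mm thick, loose, flat on the day board; origin under its centre. Not to be moved
- red_disc: red disc, 36 mm across, 8 mm thick, loose, flat on the day board; origin under its centre. Not to be moved
- label_tape: bystander: roll of cream tape in a small steel dispenser, 109x47x77; origin under its centre (mm)
- pen: bystander: blue and white marker pen lying flat, 135 long, 17 thick; origin under its centre (mm)
- timer: bystander: round white kitchen timer, 68 across, 50 high; origin under its centre (mm)
- probe: bystander: steel probe thermometer lying flat, 188 long, 46 wide, 11 high; origin under its centre (mm)
- spice: bystander: spice jar with red lid, 45 across, 106 high; origin under its centre (mm)
- scourer: bystander: flat blue scourer pad, 68x100x12; origin under its centre (mm)

How it is judged:
By the outcome, as a careful person would: the job done as asked, in the order asked, and still so for the second after the job is handed in, with the robot touching nothing.
It also fails if it takes over 45 s, if anything falls off the work surface, if the arm or the gripper's body presses on something with over 40 N, if the wrist force passes 120 N, or if a joint passes its speed limit or range.

### The arm

A 7-joint arm with a two-finger parallel gripper is mounted at the origin on a cart in front of the work surface, level with it; the furniture and walls round the work are solid. World frame = base frame: x ahead of the robot, y to its left, z up, the work surface at z = 0. Lengths are in m, angles in rad, forces in N, time in s.
With the tool pointing down it reaches from about 0.4 to 0.85 m from the base axis. Payload 4.5 kg.
Tool frame: the origin (TCP) lies on the centre line of the jaws, within the pads' length; the fingertips stand 17 mm ahead of it and the grasp point (between the pads) lies 2 mm behind it; z points along the fingers, x is the direction in which the jaws open and shut, and the axes are right-handed (so a half turn about z gives the same grasp; the last joint's range is limited). The gripper opens to 88 mm and grips with 3 to 60 N. Pads are 18 mm wide; open, the fingers measure 123 mm over their backs; the gripper's body (75 mm by 187 mm) begins 45 mm behind the grasp point.
Start: joints at [1.179, 0.689, -0.195, 1.565, 0.157, 0.902, -0.215], TCP at [0.258, -0.569, 0.256] pointing down, gripper open.
Joint ranges: [-3.01, 3.01], [-0.46, 2.08], [-1.47, 1.51], [0.13, 2.56], [-1, 4.14], [0.04, 2.09], [-2.66, 2.66]. Speed limits (rad/s): [2.57, 2.57, 3.14, 3.14, 3.14, 3.14, 3.14].

### API

Orientations are given as a unit quaternion [w, x, y, z].
In Python, from station import telemetry, read_camera, calibration, manip gives the robot as it stands.
- The arm moves only by the tool servo_tool, never from a script. Its argument "commands" is a list that holds one entry, the list of rows, each a list of 7 numbers: the closure, from 0 (fully open) to 1 (shut), then the shift along the tool's x, y, z in mm, then the turn, a rotation vector about the tool's x, y, z in rad. A call has 1 to 10 rows; each row is the pose to reach, as a shift and turn from the pose commanded when the call began, along the tool's axes at that moment; what a row does not reach only later rows make up. A row lasts 1/12 s, in which the tool goes at most 41.7 mm and 7.16 degrees, less where a joint would pass 70% of its speed; a pose out of reach is approached as far as the arm can. A call with a gripper value outside its range is refused whole. The fingers move at their own pace and stop on an object; "force" is the grip in N (left out, the last holds). Time passes only in rows, so rows that repeat a pose let the fingers close. It gives the time, the measured TCP pose, the force and the opening at its end, in the units of the state.
- telemetry.sense(): the state, without advancing time (a new reading comes with each control period).
- read_camera(name): name is "side" or "top" or "wrist"; returns (picture, depth): 400x640x3 uint8, red, green, blue; 400x640 float32, m along the optical axis (not along the pixel's ray), 0 where there is no reading.
- calibration(name): a dict with "fovy" (degrees; the focal length in pixels is half the picture's height over the tangent of half this angle, whatever the lens; pixels are square), "cx", "cy" (the principal point, pixels), "extrinsics" (4x4, takes a point from camera to world coordinates). Camera axes: x right, y down, z forward; pixel columns grow to the right and rows downward; lengths in m; the calibration is good to about 2 mm. A picture is of the moment at which its call begins: read the wrist's pose just before it. calibration takes no time and is no camera call; for the wrist camera it gives the pose at the moment of the call.
- manip.sign_off(): hands the job in, once; it reports no verdict.
The state is a dict: "t": time; "joints": joint angles; "joint_vel": joint speeds; "joint_torque": joint torques, N m; "tcp_pos": TCP position; "tool_rot": TCP orientation; "wrist_force": force on the tool from outside, world axes, zero at the start; "torque": the same for the moment, N m; "grip_width": finger opening in m.
Only numpy, scipy, OpenCV 4.12 (cv2) and the standard library are available. Lean on these libraries where they do the work, as an engineer would, in place of code of your own. Each camera call takes 0.05 s, during which the arm holds its last target.

## Working session

There is one attempt and no reset: what is moved stays moved. The work goes in short steps, Python scripts to look and compute and a tool call to move; the robot and the scene stay as the last step left them, time stands still between calls to the robot, and variables do not carry over. Pictures are saved under pics/ and viewed, and the job is handed in when it is done.

Besides the shell and the picture viewer there is one more tool, called after "Call:" as name(argument=value, ...) on one line, values as JSON. servo_tool: Moves the arm, as the interface text tells. Its arguments: {"type":"object","properties":{"commands":{"type":"array","items":{"type":"array","items":{"type":"array","items":{"type":"number"}}}},"force":{"type":"number"}},"required":["commands"]}

```bash
mkdir -p pics; cat > h.py <<'E'
import numpy as np, cv2
from station import telemetry, read_camera, calibration, manip
def grab(n,tag):
    c=calibration(n); im,d=read_camera(n)
    cv2.imwrite(f'pics/{tag}.png',im[:,:,::-1]); np.savez(f'pics/{tag}.npz',im=im,d=d,E=c['extrinsics'],fovy=c['fovy'],cx=c['cx'],cy=c['cy'])
def load(tag): return dict(np.load(f'pics/{tag}.npz'))
def cloud(s):
    h,w=s['d'].shape; f=h/2/np.tan(np.radians(s['fovy'])/2)
    v,u=np.mgrid[:h,:w]; z=s['d']
    p=np.stack([(u-s['cx'])/f*z,(v-s['cy'])/f*z,z,np.ones_like(z)],-1)@s['E'].T
    return p[...,:3]
E
python3 - <<'E'
from h import *
for n in ['top','side','wrist']: grab(n,n+'0')
s=telemetry.sense(); print(s)
for n in ['top','side']: print(n,calibration(n))
E
```

```text
{'t': 0.15, 'joints': array([ 1.17878831,  0.6897912 , -0.19456258,  1.56607646,  0.15729257,
        0.90248015, -0.21509322]), 'joint_vel': array([ 0.00059148, -0.00356609,  0.0003353 , -0.00355897, -0.00068517,
       -0.00087312,  0.00026877]), 'joint_torque': array([-1.41262037e-03, -5.27857339e+01, -1.26845911e+00, -1.53585541e+01,
       -5.24755439e-02,  3.88843167e-03,  1.15575817e-04]), 'tcp_pos': array([ 0.25796772, -0.56879371,  0.25510285]), 'tool_rot': array([-3.40255981e-04,  8.40576927e-01, -5.41691762e-01, -5.91549768e-04]), 'wrist_force': array([ 0.47165248,  0.12891878, -0.21041327]), 'torque': array([-0.01784915, -0.04928976,  0.0033646 ]), 'grip_width': 0.08770838391903844}
top {'fovy': 47.44308820528458, 'cx': 313.7458140755085, 'cy': 197.7310665438387, 'extrinsics': array([[ 0.00809237, -0.98375345,  0.17934229,  0.37552878],
       [-0.99987743, -0.00555656,  0.01463738,  0.0597441 ],
       [-0.01340305, -0.17943876, -0.98367784,  1.20334338],
       [ 0.        ,  0.        ,  0.        ,  1.        ]])}
side {'fovy': 57.173028504685256, 'cx': 320.50414932307524, 'cy': 200.35723793101616, 'extrinsics': array([[ 0.99910649, -0.03940663,  0.01527532,  0.55375057],
       [-0.03662618, -0.62695888,  0.7781909 , -0.65539932],
       [-0.02108889, -0.77805506, -0.627842  ,  0.6765453 ],
       [ 0.        ,  0.        ,  0.        ,  1.        ]])}
```

```bash
ls pics
```

```text
side0.npz
side0.png
top0.npz
top0.png
wrist0.npz
wrist0.png
```

View pics/top0.png

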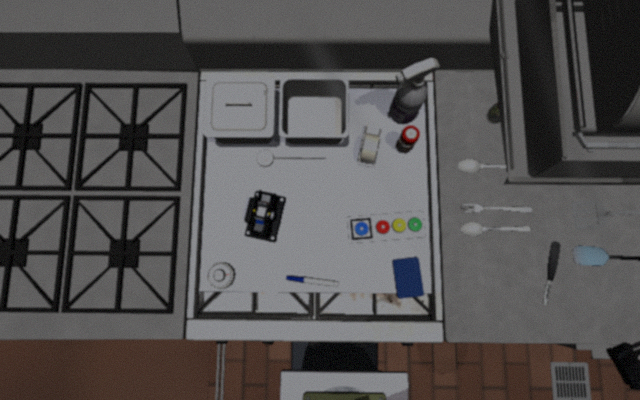

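View pics/side0.png

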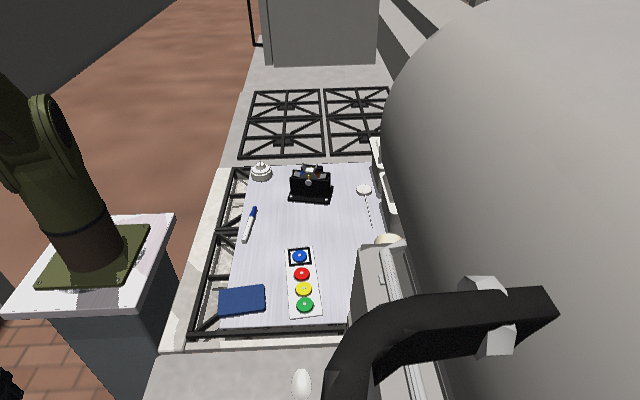

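View pics/wrist0.png

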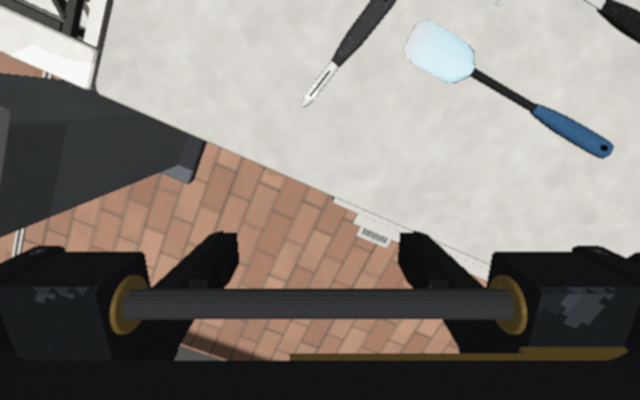

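The framed disc is blue in both views (top image about (362,229), side image (300,256)). The marker is at about (264,215) in the top view. Next I'll zoom in on it and measure it.

```bash
python3 - <<'E'
from h import *
s=load('top0'); P=cloud(s); im=s['im']
a=cv2.resize(im[180:250,235:295],None,fx=8,fy=8,interpolation=cv2.INTER_CUBIC)
b=cv2.resize(load('side0')['im'][155:215,275:345],None,fx=8,fy=8,interpolation=cv2.INTER_CUBIC)
cv2.imwrite('pics/ctop.png',a[:,:,::-1]);cv2.imwrite('pics/cside.png',b[:,:,::-1])
z=P[...,2]; sub=(slice(180,250),slice(235,295))
q=P[sub].reshape(-1,3); c=im[sub].reshape(-1,3)
dark=(c.max(1)<70)
print('plate z',np.median(q[~dark,2]))
for lo,hi in [(0.012,0.03),(0.07,0.095),(0.095,0.13)]:
    m=(q[:,2]>lo)&(q[:,2]<hi); 
    if m.sum()<5: continue
    r=cv2.minAreaRect((q[m,:2]*1000).astype(np.float32)); print(lo,hi,m.sum(),r,q[m].mean(0))
m=dark&(q[:,2]>0.01)
print(cv2.minAreaRect((q[m,:2]*1000).astype(np.float32)))
print(P[229,362],P[226,383],P[225,415])
# heights around
np.set_printoptions(linewidth=250)
print((z[185:245:2,240:290:2]*1000).astype(int))
E
```

```text
plate z 0.007138905311600663
0.012 0.03 577 ((551.4688110351562, 204.98179626464844), (185.41358947753906, 147.01950073242188), 5.589132785797119) [0.53227093 0.19196227 0.01839718]
0.07 0.095 670 ((543.8123779296875, 211.69711303710938), (66.40705871582031, 108.96222686767578), 78.71302795410156) [0.54329455 0.21303317 0.08166255]
0.095 0.13 145 ((543.2377319335938, 205.75469970703125), (21.394794464111328, 44.41471862792969), 77.2323989868164) [0.5442955  0.2058824  0.10326285]
((502.746337890625, 138.42726135253906), (265.7101135253906, 137.47560119628906), 59.09306335449219)
[ 0.50903631 -0.04902694  0.02088048] [ 0.5173565  -0.10389485  0.01996031] [ 0.52031627 -0.18685262  0.02160684]
[[  10    6    4   10    9    7    9    6    7    4    7    9    7    6    5    9    2    8    7    7    5    5    5    7    8]
 [   1    7    4    3    5    8   11    7    9    7    7    5    7    9    7    8    5    8    8    7    6    7    5    5    7]
 [   4    6    6    4    8    5    3    3    4    6    0    8    9    6   10    6    4    5    8    6    8    9    8    4    6]
 [   5    8    4
[... 2740 characters left out ...]
 70   34   19   17   20   17    9    6    5    6    8    6]
 [   5    7    9   16   19   22   15   16   36   51   64   69   79   60   26   16   18   17   15    9    8   12    9   13    3]
 [   4    5   13    5    7    6   17   14   16   18   16   23   21   39   14   15   20   18   11    6    8    8    1    8    6]
 [   5    5    6    6    2    5    4    9    9    9    5   19   19   14   21   17   20   16    6    5    8    5    5    9    6]
 [   9    3    6    4    6    7    4    3    6    3    3    4    6    7    6   11   15   19    6    9    8    5    5    6    6]
 [   9   10    9    4    6    3   12    8   13    8    7    3    8    6    4    9    7    5    6    5    5    9    8    2    7]]
```

View pics/ctop.png

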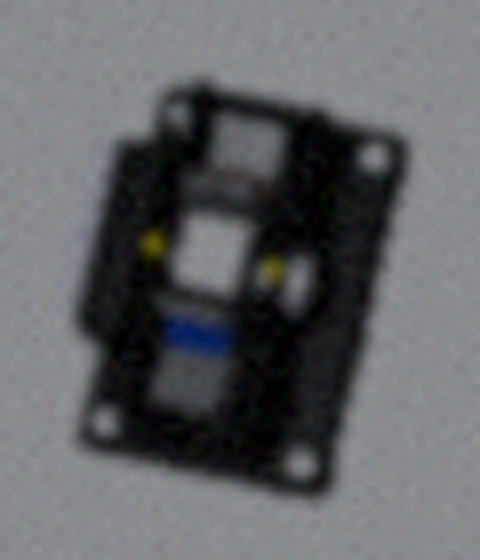

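View pics/cside.png

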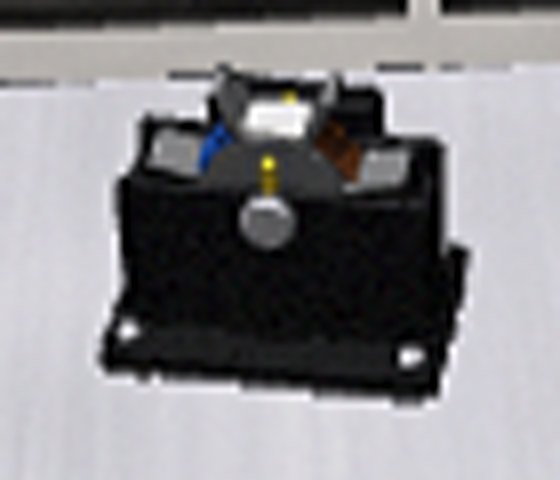

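```bash
python3 - <<'E'
from h import *
s=load('top0'); im=s['im']; f=200/np.tan(np.radians(s['fovy'])/2)
def ray(u,v,z):
    d=s['E'][:3,:3]@np.array([(u-s['cx'])/f,(v-s['cy'])/f,1]); o=s['E'][:3,3]; return o+d*(z-o[2])/d[2]
def c(x,y): return 235+(x+.5)/8-.5,180+(y+.5)/8-.5
B=np.array([ray(*c(*p),0.018) for p in [(180,112),(375,157),(300,463),(105,420)]])
print('bolts',B, B.mean(0))
for a,b in [(3,0),(2,1)]: d=B[b]-B[a]; print(np.arctan2(d[1],d[0]),np.linalg.norm(d))
for a,b in [(1,0),(2,3)]: d=B[b]-B[a]; print(np.arctan2(-d[0],d[1]),np.linalg.norm(d))
T=np.array([ray(*c(*p),0.091) for p in [(152,243),(272,268)]]); print('tabs',T,T.mean(0)); d=T[0]-T[1]; print(np.arctan2(-d[0],d[1]),np.linalg.norm(d))
print('white',ray(*c(212,252),0.097))
# base outline
P=cloud(s)[180:250,235:295].reshape(-1,3); 
x=im[180:250,235:295]; m=(cv2.cvtColor(x,cv2.COLOR_RGB2GRAY)<75).astype(np.uint8)
m=cv2.morphologyEx(m,cv2.MORPH_CLOSE,np.ones((5,5)))
g=P[(m.ravel()>0)&(P[:,2]>0.012)&(P[:,2]<.15)]
print(cv2.minAreaRect((g[:,:2]*1000).astype(np.float32)))
from scipy.spatial.transform import Rotation as R
t=telemetry.sense()['tool_rot']; print(R.from_quat(t[[1,2,3,0]]).as_matrix())
E
```

```text
bolts [[0.60204379 0.2280622  0.018     ]
 [0.58723405 0.16292684 0.018     ]
 [0.48571371 0.18530061 0.018     ]
 [0.49934783 0.24951061 0.018     ]] [0.54358484 0.20645006 0.018     ]
-0.205893938304244 0.10491183940488943
-0.21691957392325953 0.1039565476139825
-0.2235678406572564 0.0667977807634601
-0.20922880705039645 0.06564154954896234
tabs [[0.54675614 0.22512174 0.091     ]
 [0.53916492 0.18771399 0.091     ]] [0.54296053 0.20641787 0.091     ]
-0.20021287195631837 0.038170227983956605
white [0.54314283 0.20564241 0.097     ]
((542.2914428710938, 205.3771514892578), (82.15541076660156, 122.78565216064453), 78.3673324584961)
[[ 4.13139371e-01 -9.10667595e-01 -6.25858448e-04]
 [-9.10666790e-01 -4.13139839e-01  1.21289793e-03]
 [-1.36311390e-03  6.88526180e-05 -9.99999069e-01]]
```

White faces up and blue is on the near side of the wheel, so it needs one click (1 → 2). The marker centre is about (0.543, 0.206) with yaw about -0.21. The bolt spacing and the outline, 123x82 mm, agree with the sizes given. I'll close the fingers and travel high to the marker.

Call:
servo_tool(commands=[[[1,-10,-22,0,0,0,-0.1],[1,-25,-58,0,0,0,-0.2],[1,-42,-97,0,0,0,-0.32],[1,-60,-137,0,0,0,-0.44],[1,-78,-178,0,0,0,-0.56],[1,-96,-219,0,0,0,-0.68],[1,-113,-258,0,0,0,-0.8],[1,-128,-292,0,0,0,-0.92],[1,-139,-318,0,0,0,-1.04],[1,-145,-332,0,0,0,-1.15]]], force=15)

```text
t: 0.98
tcp_pos: [0.5045, -0.2942, 0.2561]
tool_rot: [-0.002, 1.0, 0.009, 0.002]
wrist_force: [0.0, -0.0, -1.4]
grip_width: 0.0235
```

```bash
cat > st.py <<'E'
from h import *
import sys
from scipy.spatial.transform import Rotation as R
s=telemetry.sense(); M=R.from_quat(s['tool_rot'][[1,2,3,0]]).as_matrix()
print(s['t'],s['joints'].round(3),s['tcp_pos'].round(4),s['wrist_force'].round(2),s['grip_width'].round(4)); print(M.round(4))
c=np.array([.543,.206,.006]);yw=-.21;m=np.array([np.cos(yw),np.sin(yw),0]);n=np.array([-m[1],m[0],0])
d=s['tcp_pos']-c; print('tip in marker mm',1000*d@m,1000*d@n,1000*(d[2]-.017))
# target in marker coords
if len(sys.argv)>3:
    a,b,h=map(float,sys.argv[1:4]); tgt=c+(a*m+b*n)/1000+np.array([0,0,h/1000+.017])
    print('shift tool mm',(1000*M.T@(tgt-s['tcp_pos'])).round(1))
    D=np.stack([n,m,[0,0,-1]],1); print('rotvec',R.from_matrix(M.T@D).as_rotvec().round(3))
E
python3 st.py -55 0 160
```

```text
Traceback (most recent call last):
  File "st.py", line 5, in <module>
    print(s['t'],s['joints'].round(3),s['tcp_pos'].round(4),s['wrist_force'].round(2),s['grip_width'].round(4)); print(M.round(4))
                                                                                      ^^^^^^^^^^^^^^^^^^^^^
AttributeError: 'float' object has no attribute 'round'
```

```bash
sed -i "s/s\['grip_width'\].round(4)/s['grip_width']/" st.py; python3 st.py -55 0 160
```

```text
0.9833 [ 0.74   0.667 -0.499  1.684  0.386  0.889  0.103] [ 0.5045 -0.2942  0.2561] [ 0.05 -0.04 -1.38] 0.02353864506997997
[[ 0.9998  0.0182  0.0032]
 [ 0.0182 -0.9998  0.0031]
 [ 0.0032 -0.0031 -1.    ]]
tip in marker mm 66.64958691702876 -497.2228173199391 233.10039816813145
shift tool mm [  -6.3 -511.6   74.7]
rotvec [-0.    -0.005 -1.343]
```

Call:
servo_tool(commands=[[[1,0,-12,0,0,0,-0.1],[1,0,-36,0,0,0,-0.2],[1,-1,-70,0,0,0,-0.32],[1,-1,-108,0,0,0,-0.44],[1,-2,-146,0,0,0,-0.56],[1,-2,-184,0,0,0,-0.68],[1,-3,-222,0,0,0,-0.8],[1,-3,-260,0,0,0,-0.92],[1,-4,-295,0,0,0,-1.03],[1,-4,-325,0,0,0,-1.14]]])

```text
t: 1.82
tcp_pos: [0.4944, 0.0275, 0.2558]
tool_rot: [-0.0, 0.839, 0.545, 0.0]
wrist_force: [-0.2, -0.6, -0.9]
grip_width: 0.0003
```

```bash
python3 st.py -55 0 160
```

```text
1.8167 [ 0.346  0.619 -0.798  1.931  0.591  0.842  0.382] [0.4944 0.0275 0.2558] [-0.19 -0.62 -0.93] 0.0002549690819631732
[[ 4.065e-01  9.137e-01  0.000e+00]
 [ 9.137e-01 -4.065e-01  5.000e-04]
 [ 4.000e-04 -2.000e-04 -1.000e+00]]
tip in marker mm -10.296176314905352 -184.68359628439487 232.8275391309106
shift tool mm [171.4 -82.   72.9]
rotvec [-0.    -0.    -0.209]
```

Call:
servo_tool(commands=[[[1,15,-7,0,0,0,-0.05],[1,40,-19,0,0,0,-0.1],[1,70,-33,0,0,0,-0.15],[1,100,-48,0,0,0,-0.2],[1,130,-62,10,0,0,-0.209],[1,155,-74,25,0,0,-0.209],[1,168,-80,45,0,0,-0.209],[1,171,-82,62,0,0,-0.209],[1,171,-82,73,0,0,-0.209],[1,171,-82,73,0,0,-0.209]]])

```text
t: 2.65
tcp_pos: [0.4898, 0.2133, 0.1805]
tool_rot: [0.0, 0.779, 0.627, -0.002]
wrist_force: [-0.1, -0.5, -0.0]
grip_width: 0.0004
```

```bash
python3 st.py -40 0 96; python3 -c "
from h import *
grab('wrist','w1');grab('side','s1');grab('top','t1')
a=load('s1')['im'][110:230,240:380];cv2.imwrite('pics/s1c.png',cv2.resize(a,None,fx=5,fy=5,interpolation=cv2.INTER_CUBIC)[:,:,::-1])
a=load('t1')['im'][160:270,210:320];cv2.imwrite('pics/t1c.png',cv2.resize(a,None,fx=5,fy=5,interpolation=cv2.INTER_CUBIC)[:,:,::-1])
"
```

```text
2.65 [-0.069  0.773 -0.732  1.893  0.734  0.773  0.138] [0.4898 0.2133 0.1805] [-0.08 -0.52 -0.04] 0.0004181210879624878
[[ 0.2146  0.9767 -0.0038]
 [ 0.9767 -0.2146 -0.0031]
 [-0.0038 -0.003  -1.    ]]
tip in marker mm -53.53455777880949 -3.930563780584639 157.46584585936878
shift tool mm [ 4.3 13.7 61.4]
rotvec [-0.003  0.004 -0.006]
```

View pics/w1.png

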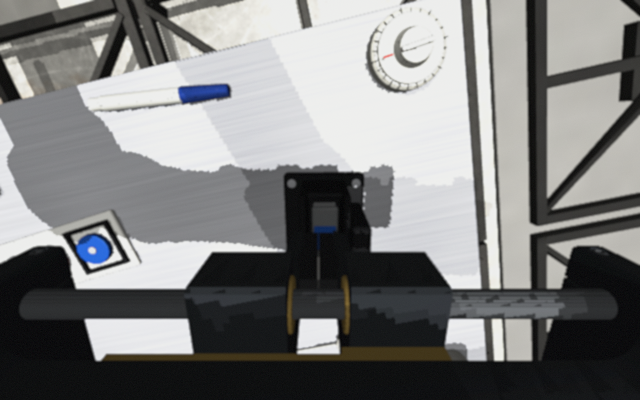

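View pics/s1c.png

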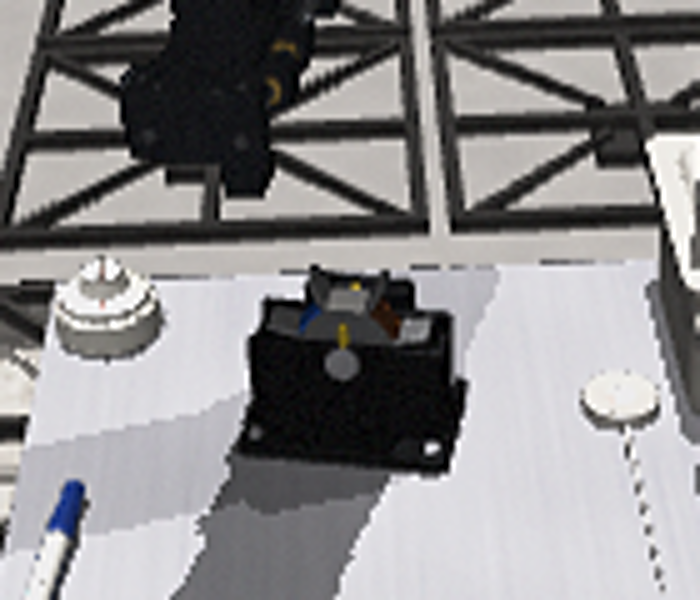

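View pics/t1c.png

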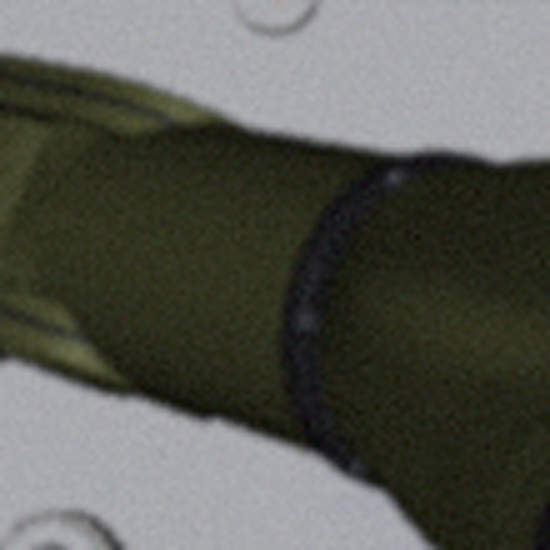

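```bash
python3 - <<'E'
from h import *
c=np.array([.543,.206,.006]);yw=-.21;m=np.array([np.cos(yw),np.sin(yw),0]);n=np.array([-m[1],m[0],0])
for t in ['s1','w1']:
    P=cloud(load(t)); ok=load(t)['d']>0
    d=(P-c)*1000; a=d@m;b=d@n;z=d[...,2]
    for lo in range(120,240,10):
        k=ok&(abs(a+53)<70)&(abs(b)<70)&(z>lo)&(z<=lo+10)
        if k.sum()>3: print(t,lo,k.sum(),np.percentile(a[k],[2,50,98]).round(),np.percentile(b[k],[2,50,98]).round())
    k=ok&(abs(a)<35)&(abs(b)<11)&(z>80)&(z<118); print(t,'wheel',k.sum(),z[k].max() if k.any() else 0)
    for lo in range(85,116,4):
        q=k&(z>lo)&(z<=lo+4)
        if q.any(): print(lo,q.sum(),np.percentile(a[q],[5,50,95]).round(1))
E
```

```text
s1 160 30 [-62. -47. -41.] [-21. -18.   7.]
s1 170 29 [-63. -49. -42.] [-23. -19.   9.]
s1 190 4 [-43. -42. -42.] [2. 3. 6.]
s1 220 13 [-28. -21. -19.] [-38. -34.  56.]
s1 230 52 [-32. -22. -18.] [-50.   2.  67.]
s1 wheel 101 106.78579841461833
85 21 [-12.3  -0.9  15.8]
89 31 [-14.7  -0.6  10.8]
93 5 [-19.6 -15.5  10.3]
97 7 [-19.3 -17.1  17.6]
101 9 [-22.3 -18.4  19.5]
105 10 [-21.9  16.6  19.9]
w1 150 95 [-64. -62. -60.] [-14.  -5.   6.]
w1 160 443 [-64. -62. -61.] [-18.  -4.   9.]
w1 170 681 [-64. -62. -48.] [-18.  -4.  10.]
w1 180 570 [-64. -62. -57.] [-16.  -4.   8.]
w1 190 564 [-64. -62. -61.] [-14.  -5.   6.]
w1 200 596 [-64. -61. -44.] [-13.  -4.   5.]
w1 210 120 [-63. -48. -43.] [-12.   3.   4.]
w1 220 1238 [-87. -86. -50.] [-34.   3.  26.]
w1 230 13602 [-87. -78. -73.] [-68.   1.  68.]
w1 wheel 12 97.25157457433345
89 1 [11.1 11.1 11.1]
93 10 [10.6 12.2 12.8]
97 1 [12.8 12.8 12.8]
```

The fingertip measures about ±10 mm along x. The wheel's paddle tips are at ±20 mm, which matches the sheet. Now lowering in front of the near paddle.

Call:
servo_tool(commands=[[[1,2,7,8,-0.003,0.004,-0.006],[1,4,13,18,-0.003,0.004,-0.006],[1,4,14,30,-0.003,0.004,-0.006],[1,4,14,40,-0.003,0.004,-0.006],[1,4,14,48,-0.003,0.004,-0.006],[1,4,14,55,-0.003,0.004,-0.006],[1,4,14,59,-0.003,0.004,-0.006],[1,4,14,61,-0.003,0.004,-0.006],[1,4,14,61,-0.003,0.004,-0.006],[1,4,14,61,-0.003,0.004,-0.006]]])

```text
t: 3.63
tcp_pos: [0.5055, 0.2157, 0.1219]
tool_rot: [-0.0, 0.777, 0.629, 0.003]
wrist_force: [-0.6, 0.9, 0.2]
grip_width: 0.0005
```

```bash
python3 st.py 0 0 96; python3 -c "
from h import *
grab('side','s2')
a=load('s2')['im'][110:230,240:380];cv2.imwrite('pics/s2c.png',cv2.resize(a,None,fx=5,fy=5,interpolation=cv2.INTER_CUBIC)[:,:,::-1])"
```

```text
3.6333 [-0.107  0.866 -0.657  1.895  0.839  0.674  0.077] [0.5055 0.2157 0.1219] [-0.59  0.86  0.17] 0.0004519147905261703
[[ 0.2089  0.9779  0.0041]
 [ 0.9779 -0.2089  0.0035]
 [ 0.0043  0.0033 -1.    ]]
tip in marker mm -38.669314923083206 1.6591562915568794 98.87927226573883
shift tool mm [-1.7 38.7  3. ]
rotvec [ 0.003 -0.004 -0.   ]
```

View pics/s2c.png

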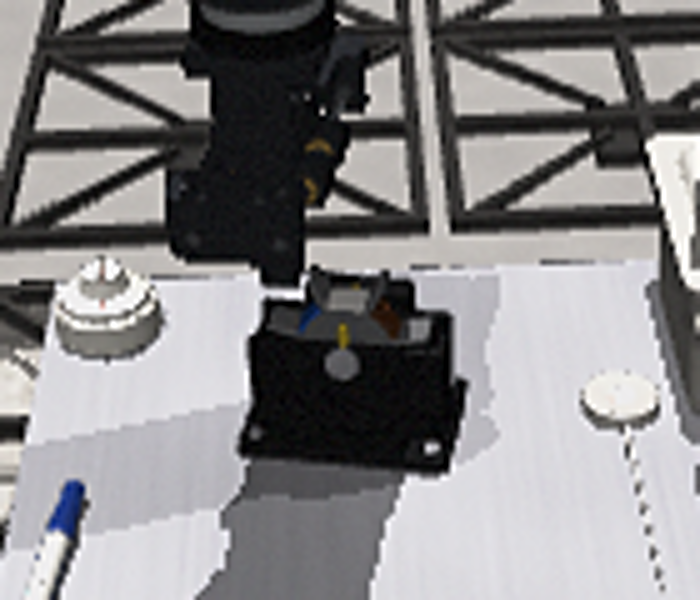

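Call:
servo_tool(commands=[[[1,-1,0,2,0.003,-0.004,0],[1,-2,2,3,0.003,-0.004,0],[1,-2,5,3,0.003,-0.004,0],[1,-2,8,3,0.003,-0.004,0],[1,-2,11,3,0.003,-0.004,0],[1,-2,14,3,0.003,-0.004,0],[1,-2,16,3,0.003,-0.004,0],[1,-2,18,3,0.003,-0.004,0],[1,-2,20,3,0.003,-0.004,0],[1,-2,20,3,0.003,-0.004,0]]])

```text
t: 4.52
tcp_pos: [0.5253, 0.209, 0.1187]
tool_rot: [0.0, 0.778, 0.629, 0.0]
wrist_force: [-0.2, 0.9, 0.1]
grip_width: 0.0005
```

```bash
python3 st.py 0 0 96; python3 -c "
from h import *
grab('side','s3')
a=load('s3')['im'][110:230,240:380];cv2.imwrite('pics/s3c.png',cv2.resize(a,None,fx=5,fy=5,interpolation=cv2.INTER_CUBIC)[:,:,::-1])"
```

```text
4.5167 [-0.083  0.889 -0.664  1.844  0.826  0.71   0.129] [0.5253 0.209  0.1187] [-0.19  0.86  0.12] 0.0005168115769839295
[[ 2.100e-01  9.777e-01  7.000e-04]
 [ 9.777e-01 -2.100e-01 -2.000e-04]
 [-0.000e+00  7.000e-04 -1.000e+00]]
tip in marker mm -17.899440264646024 -0.7072752895184067 95.68209057999971
shift tool mm [ 0.7 17.9 -0.3]
rotvec [ 0.001  0.    -0.002]
```

View pics/s3c.png

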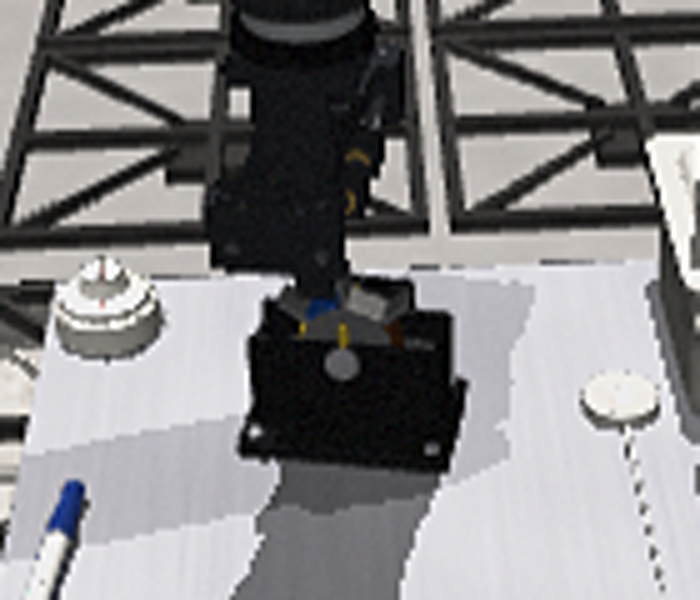

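The wheel has turned with the push and the marker stays put. I'll carry on slowly past the top, ending centred in the gap.

Call:
servo_tool(commands=[[[1,0.5,2,0,0,0,0],[1,0.5,4,0,0,0,0],[1,0.5,6,0,0,0,0],[1,0.5,8,0,0,0,0],[1,0.5,10,0,0,0,0],[1,0.5,12,0,0,0,0],[1,0.5,14,0,0,0,0],[1,0.5,16,0,0,0,0],[1,0.5,17,0,0,0,0],[1,0.5,17,0,0,0,0]]])

```text
t: 5.4
tcp_pos: [0.5415, 0.2061, 0.1186]
tool_rot: [0.0, 0.778, 0.629, -0.0]
wrist_force: [-0.6, -0.1, -0.5]
grip_width: 0.0004
```

```bash
python3 st.py 0 0 160; python3 -c "
from h import *
grab('side','s4')
a=load('s4')['im'][110:230,240:380];cv2.imwrite('pics/s4c.png',cv2.resize(a,None,fx=5,fy=5,interpolation=cv2.INTER_CUBIC)[:,:,::-1])"
```

```text
5.4 [-0.067  0.903 -0.673  1.8    0.813  0.74   0.171] [0.5415 0.2061 0.1186] [-0.59 -0.12 -0.46] 0.00042907256288546227
[[ 2.096e-01  9.778e-01 -0.000e+00]
 [ 9.778e-01 -2.096e-01 -1.000e-04]
 [-1.000e-04  0.000e+00 -1.000e+00]]
tip in marker mm -1.442761549080918 -0.21825055617106442 95.64364844127502
shift tool mm [  0.2   1.4 -64.4]
rotvec [ 0.     0.    -0.001]
```

View pics/s4c.png

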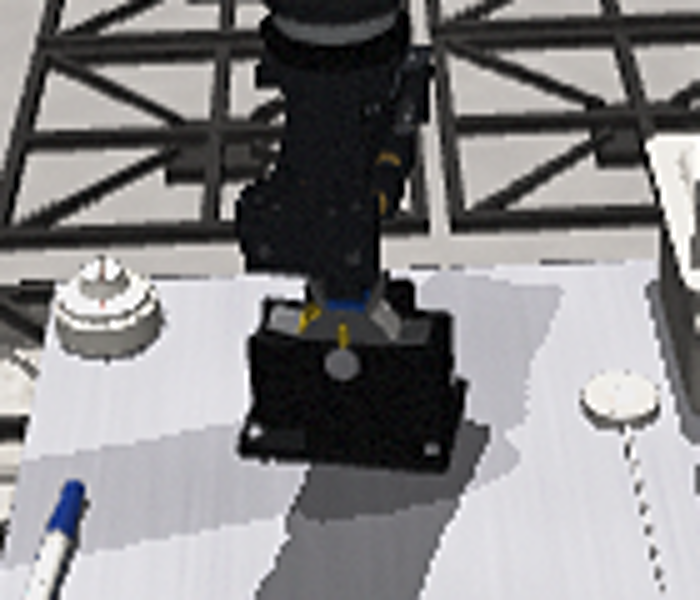

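The wheel clicked: blue is under the finger between the tabs (crop (350,305)), and there is almost no contact force. Lifting straight out.

Call:
servo_tool(commands=[[[1,0,1,-2,0,0,0],[1,0,1,-6,0,0,0],[1,0,1,-12,0,0,0],[1,0,1,-20,0,0,0],[1,0,1,-32,0,0,0],[1,0,1,-48,0,0,0],[1,0,1,-68,0,0,0],[1,0,1,-90,0,0,0],[1,0,1,-110,0,0,0],[1,0,1,-120,0,0,0]]])

```text
t: 6.28
tcp_pos: [0.5431, 0.2071, 0.2424]
tool_rot: [0.0, 0.777, 0.629, 0.002]
wrist_force: [0.7, 0.1, -0.1]
grip_width: 0.0
```

Call:
servo_tool(commands=[[[1,-15,0,0,0,0,0],[1,-40,0,0,0,0,0],[1,-75,0,0,0,0,0],[1,-110,0,0,0,0,0],[1,-145,0,0,0,0,0],[1,-180,0,0,0,0,0],[1,-210,0,0,0,0,0],[1,-230,0,0,0,0,0],[1,-240,0,0,0,0,0],[1,-240,0,0,0,0,0]]])

```text
t: 7.12
tcp_pos: [0.4916, -0.0311, 0.2387]
tool_rot: [0.0, 0.779, 0.627, -0.001]
wrist_force: [-0.3, 0.1, 0.2]
grip_width: 0.0005
```

```bash
python3 st.py; python3 -c "
from h import *
grab('side','s5');grab('top','t5')
a=load('s5')['im'][110:230,240:380];b=load('t5')['im'][165:265,200:310]
a=cv2.resize(a,(400,343),interpolation=cv2.INTER_CUBIC);b=cv2.resize(b,(377,343),interpolation=cv2.INTER_CUBIC)
cv2.imwrite('pics/c5.png',np.hstack([a,b])[:,:,::-1])"
```

```text
7.1167 [ 0.484  0.658 -0.844  1.956  0.668  0.832  0.624] [ 0.4916 -0.0311  0.2387] [-0.27  0.08  0.19] 0.0005339520119213935
[[ 2.13e-01  9.77e-01 -8.00e-04]
 [ 9.77e-01 -2.13e-01 -1.60e-03]
 [-1.80e-03 -4.00e-04 -1.00e+00]]
tip in marker mm -0.8793737305727234 -242.6322723771994 215.733683182653
```

View pics/c5.png

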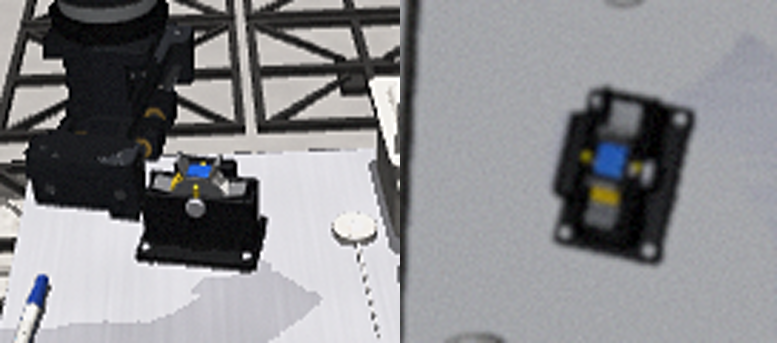

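View pics/s5.png

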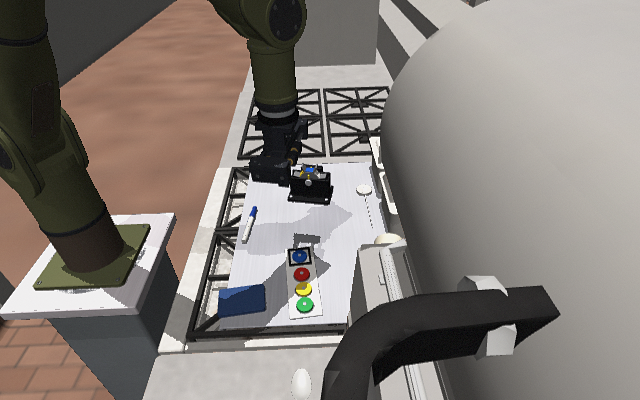

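Blue is on top between the yellow tabs in both views, with yellow next on the near side. The discs and the other items in view look unmoved. I'll do one numeric check that the marker has not shifted, then sign off.

```bash
python3 - <<'E'
from h import *
for t in ['top0','t5']:
    s=load(t);P=cloud(s)[180:250,235:295].reshape(-1,3);x=s['im'][180:250,235:295]
    m=cv2.morphologyEx((cv2.cvtColor(x,cv2.COLOR_RGB2GRAY)<75).astype(np.uint8),cv2.MORPH_CLOSE,np.ones((5,5)))
    g=P[(m.ravel()>0)&(P[:,2]>.012)&(P[:,2]<.15)]; print(t,cv2.minAreaRect((g[:,:2]*1000).astype(np.float32)))
print(manip.sign_off())
E
```

```text
top0 ((542.2914428710938, 205.3771514892578), (82.15541076660156, 122.78565216064453), 78.3673324584961)
t5 ((542.072998046875, 204.96047973632812), (81.96208953857422, 121.17431640625), 77.51090240478516)
the job is handed in; nothing more can be done
None
```

The black day marker now shows blue, which is today's colour: the disc in the frame is blue. I handed the job in at about 7 s.

- **Flick:** The wheel started on white, so it needed one click. I pushed the near paddle forward with the closed fingertips about 96 mm above the marker's underside until it snapped. Then I lifted straight out and moved the arm away.
- **Wheel:** After the lift, both the top and side cameras show blue on top between the tabs, with yellow next on the near side. It did not go past blue.
- **Marker:** Its measured outline moved less than 0.5 mm and turned less than 1 degree, which is within measurement noise. The wrist force read about 1 N or less at every check while the finger was at the wheel.
- **Discs and other items:** In the side view they look unmoved; I compared these by eye, not by measurement.

No check failed. My marker yaw estimates disagreed slightly, from -0.20 to -0.22 rad; I used -0.21.

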